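Bring up the synthesizer station: purge, column vacuum, start

ROBOT

A 6-joint arm with a two-finger parallel gripper is mounted at the origin on the work surface. World frame = base frame: x ahead of the robot, y to its left, z up, the work surface at z = 0. Lengths are in m, angles in rad, forces in N, time in s.
With the tool pointing down it reaches from about 0.325 to 0.9 m from the base axis. Payload 3.5 kg.
Tool frame: the origin (TCP) lies midway between the tips of the shut fingers; the grasp point (between the pads) lies 19 mm behind it; z points along the fingers, y is the line along which they close (so a half turn about z gives the same grasp; the last joint's range is limited). The gripper opens to 85 mm and grips with 20 to 120 N. Pads are 22 mm wide; open, the fingers measure 114 mm over their backs; the gripper's body (76 mm by 85 mm) begins 54 mm behind the grasp point. The pads swing forward as they close: fully open they stand 13 mm farther back than shut.
Start: joints at [-1.436, 0.276, -0.026, 1.268, 0, 1.467], TCP at [0.147, -0.607, 0.231] pointing down, gripper open.
Joint ranges: [-3.12, 3.12], [-0.85, 1.88], [-1.08, 1.24], [-1.95, 2.15], [-1.57, 1.53], [-3.14, 3.14]. Speed limits (rad/s): [2.57, 2.57, 3.14, 3.14, 3.14, 3.14].

INTERFACE

Orientations are given as a unit quaternion [x, y, z, w].
In Python, from workcell import monitor, optics, ctrl gives the robot as it stands. The module is installed in compiled form; this text tells all that it offers.
- The arm moves only by the tool drive_tool, never from a script. Its argument "plan" is one flat list of numbers, 4 for each row, row after row: the shift along the tool's x, y, z in units of 200 mm (1.0 is 200 mm), then the turn about the tool's z in units of 90 degrees (1.0 is 90 degrees). A call has exactly 5 rows; each row is the pose to reach, as a shift and turn from the pose commanded when the call began, along the tool's axes at that moment; what a row does not reach only later rows make up. A row lasts 1/10 s, in which the tool goes at most 50 mm and 8.59 degrees, less where a joint would pass 70% of its speed; a pose out of reach is approached as far as the arm can. A call with a number of a shift or a turn outside -1 to 1 is refused whole. A call with a gripper value outside its range is refused whole. "fingers" is the finger opening in mm, from 0 to 85.4, set as the call begins (left out, the last holds). The fingers move at their own pace and stop on an object; the grip force is fixed at half the most. Time passes only in rows, so rows that repeat a pose let the fingers close, or fill a call up. It gives the time, the measured TCP pose, the force, the opening and the grip force at its end, in the units of the state.
- monitor.read_state(): the state, without advancing time (a new reading comes with each control period).
- optics.camera(name): name is "scene" or "top" or "wrist"; returns (picture, depth): 480x640x3 uint8, blue, green, red; 480x640 float32, m along the optical axis (not along the pixel's ray), 0 where there is no reading.
- optics.get_calibration(name): a dict with "vfov" (degrees; the focal length in pixels is half the picture's height over the tangent of half this angle, whatever the lens; pixels are square), "cx", "cy" (the principal point, pixels), "rvec" (rotation vector, rad) and "tvec" (3), from world to camera coordinates, as OpenCV has them. Camera axes: x right, y down, z forward; pixel columns grow to the right and rows downward; lengths in m; the calibration is good to about 2 mm. A picture is of the moment at which its call begins: read the wrist's pose just before it. get_calibration takes no time and is no camera call; for the wrist camera it gives the pose at the moment of the call.
- ctrl.hand_in(): hands the job in; it is judged then, once.
The state is a dict: "clock": time; "q": joint angles; "dq": joint speeds; "joint_efforts": joint torques, N m; "tcp_pos": TCP position; "eef_rot": TCP orientation; "ft_force": force on the tool from outside, world axes, zero at the start; "ft_torque": the same for the moment, N m; "opening": finger opening in m; "finger_force": force on a finger pad.
Only numpy, scipy, OpenCV 4.12 (cv2) and the standard library are available. Lean on these libraries where they do the work, as an engineer would, in place of code of your own. Each camera call takes 0.05 s, during which the arm holds its last target. There are 200 camera calls.

TASK

Bring the synthesis station up for a run: press the blue argon purge button on the panel with the flow tube, then the yellow column-vacuum button on the box with the dial gauge, then the green start button on the console with the screen. Push each one down lightly with a fingertip until it has switched; blue and yellow stay down, green springs back when let go. Do not press the white or red button, and leave the boxes and everything else on the bench where they are, without picking anything up or pushing it along.

Things in the scene. Friction and masses are not known exactly. Their poses are not given: they have to be found in the camera images.
- argon_panel: Argon panel: bare aluminium box 150 (x, deep) x 120 (y) x 58 mm; at the middle of its far (+x) edge an upright plate 64 mm wide, 182 mm high overall, with a clear flow tube and a small black valve knob (these begin at x +22 mm). Origin: centre of the underside; -x is the front, z up. Loose, about 0.9 kg. The blue button is at x -45 mm, y 0. More than 20 N on any box is too hard.
- purge (a joint): Push button, round flat blue rubber cap 28 mm across, 11.5 mm above the argon panel's flat top. Value in m: 0 = out, 0.005 = as far as it goes, grows as it is pressed straight in; switched once 0.004 down. Push-on: takes 2.4 N to start, 3.7 N at the end of its travel; stays where it is left. The cap gives a further 1 mm per 4 N, up to 4 mm.
- purge_top (a point): Centre of the blue purge cap's flat top; its z axis points straight out of the panel, against the pressing direction. Moves with the cap. 70 mm above the bench when out.
- vacuum_box: Vacuum box: dark box 150 (x) x 140 (y) x 66 mm with a round white dial gauge (68 mm across) tilted up on its rear half, top about 120 mm above the bench. Origin: centre of the underside; -x is the front, z up. Loose, about 0.95 kg. Buttons at x -40 mm: yellow (column vacuum) at y +34 mm, white (reagent vacuum) at y -34 mm.
- column_vac (a joint): Push button, round flat yellow rubber cap 28 mm across, 11.5 mm above the vacuum box's flat top. Value in m: 0 = out, 0.005 = as far as it goes, grows as it is pressed straight in; switched once 0.004 down. Push-on: takes 2.4 N to start, 3.7 N at the end of its travel; stays where it is left. The cap gives a further 1 mm per 4 N, up to 4 mm.
- column_vac_top (a point): Centre of the yellow column-vacuum cap's flat top; its z axis points straight out of the panel, against the pressing direction. Moves with the cap. 78 mm above the bench when out.
- reagent_vac (a joint): Push button, round flat white rubber cap 28 mm across, 11.5 mm above the vacuum box's flat top. Value in m: 0 = out, 0.005 = as far as it goes, grows as it is pressed straight in; switched once 0.004 down. Push-on: takes 2.4 N to start, 3.7 N at the end of its travel; stays where it is left. Leave it alone. The cap gives a further 1 mm per 4 N, up to 4 mm.
- run_console: Run console: white box 150 (x) x 180 (y) mm whose face slopes 15 degrees down towards its front (-x), about 33 mm high in front and 73 mm behind, with a dark blue screen on the rear half of the face. Origin: centre of the underside; z up. Loose, about 0.9 kg. Buttons on the front half of the face: green (start) at y +42 mm, red (stop) at y -42 mm.
- start (a joint): Push button, round flat green rubber cap 28 mm across, 11.5 mm above the run console's sloping face. Value in m: 0 = out, 0.005 = as far as it goes, grows as it is pressed straight in; switched once 0.004 down. Spring return: 1.2 N to start, 3.2 N at the end; comes back out when let go. The cap gives a further 1 mm per 4 N, up to 4 mm.
- start_top (a point): Centre of the green start cap's flat top; its z axis points straight out of the panel, against the pressing direction. Moves with the cap. About 53 mm above the bench when out; its z axis leans 15 degrees from vertical towards the front of the console.
- stop (a joint): Push button, round flat red rubber cap 34 mm across, 11.5 mm above the run console's sloping face. Value in m: 0 = out, 0.005 = as far as it goes, grows as it is pressed straight in; switched once 0.004 down. Spring return: 1.2 N to start, 3.2 N at the end; comes back out when let go. Leave it alone. The cap gives a further 1 mm per 4 N, up to 4 mm.
- tube_rack: Blue tube rack 90 (x) x 205 (y) x 28 mm with three white-capped tubes standing in it. Origin: centre of the underside. Leave alone.
- tube0: Clear tube with a white cap, 13 mm across, 44 mm tall, standing in the blue rack, top 50 mm above the bench. Origin: its bottom. Leave alone.
- tube1: Clear tube with a white cap, 13 mm across, 44 mm tall, standing in the blue rack, top 50 mm above the bench. Origin: its bottom. Leave alone.
- tube2: Clear tube with a white cap, 13 mm across, 44 mm tall, standing in the blue rack, top 50 mm above the bench. Origin: its bottom. Leave alone.
- amber_bottle: Amber glass jar with a black cap, 64 mm across, 120 mm tall. Origin: its bottom centre. Leave alone.
- column_jar: White jar with a red cap, 56 mm across, 70 mm tall. Origin: its bottom centre. Leave alone.
- tape_roll: Roll of white label tape lying flat, 60 mm across, 24 mm high. Origin: centre of the underside. Leave alone.
- wrench: Steel wrench for tube fittings, 150 mm long, lying flat, x axis along it. Leave alone.

How it is judged:
By the outcome, as a careful person would: the job done as asked, in the order asked, and still so for the second after the job is handed in, with the robot touching nothing.
It also fails if it takes over 64 s, if anything falls off the work surface, if the arm or the gripper's body presses on something with over 40 N, if the wrist force passes 120 N, or if a joint passes its speed limit or range.

## Working session

There is one attempt and no reset: what is moved stays moved. The work goes in short steps, Python scripts to look and compute and a tool call to move; the robot and the scene stay as the last step left them, time stands still between calls to the robot, and variables do not carry over. Pictures are saved under pics/ and viewed, at most 10 in all, crops included, and the job is handed in when it is done.

Besides the shell and the picture viewer there is one more tool, called in YAML: its name, and indented under it one key for each argument. drive_tool: Moves the arm, as the interface text tells. Its arguments: {"type":"object","properties":{"plan":{"type":"array"},"fingers":{"type":"number"}},"required":["plan"]}

```bash
mkdir -p pics; cat > h.py <<'E'
import numpy as np, cv2
from workcell import monitor, optics, ctrl
from scipy.spatial.transform import Rotation as R
def grab(n):
    c=optics.get_calibration(n); im,d=optics.camera(n); return c,im,d
def world(c,d):
    f=240/np.tan(np.radians(c['vfov'])/2); v,u=np.mgrid[:480,:640]
    p=np.stack([(u-c['cx'])/f*d,(v-c['cy'])/f*d,d],-1)
    r=R.from_rotvec(np.ravel(c['rvec'])).as_matrix()
    return (p-np.ravel(c['tvec']))@r
E
python3 - <<'E'
from h import *
for n in('top','scene'):
    c,im,d=grab(n); cv2.imwrite(f'pics/{n}.png',im); np.savez(f'{n}.npz',im=im,d=d,w=world(c,d)); print(n,c)
print(monitor.read_state())
E
```

```text
top {'vfov': 55.749244019528334, 'cx': 321.9987003288952, 'cy': 243.0603618681942, 'rvec': array([ 2.14513909, -2.13201689,  0.1376654 ]), 'tvec': array([-0.01082948,  0.53792261,  0.85019589])}
scene {'vfov': 46.26450404204704, 'cx': 322.28921006230695, 'cy': 245.74594499357224, 'rvec': array([ 1.8848537 ,  1.50748217, -0.64967478]), 'tvec': array([-0.10767673, -0.29166331,  1.41724901])}
{'clock': 0.1, 'q': array([-1.43641365e+00,  2.77085777e-01, -2.77296621e-02,  1.26804743e+00,
       -2.41416100e-05,  1.46738975e+00]), 'dq': array([ 0.00159009, -0.00151432,  0.00367061, -0.00058184, -0.00156788,
       -0.00105585]), 'joint_efforts': array([ 1.78191635e-04, -4.46708071e+01,  2.96129107e+01,  8.49093252e-03,
       -1.19003121e-04, -5.10211521e-06]), 'tcp_pos': array([ 0.14710458, -0.6067041 ,  0.23026028]), 'eef_rot': array([ 9.92939825e-01,  1.18614655e-01, -2.80720665e-05, -1.03296028e-03]), 'ft_force': array([ 0.09032217,  0.15426659, -0.31328534]), 'ft_torque': array([ 0.01332524, -0.04917555, -0.00883163]), 'finger_force': 0.0, 'opening': 0.08570191201637546}
```

View pics/top.png

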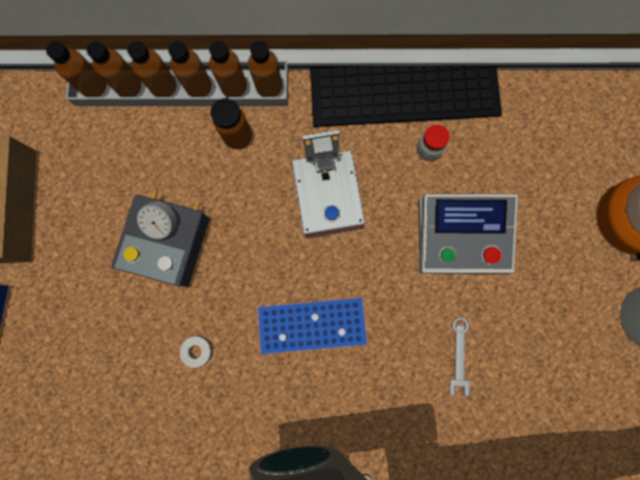

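View pics/scene.png

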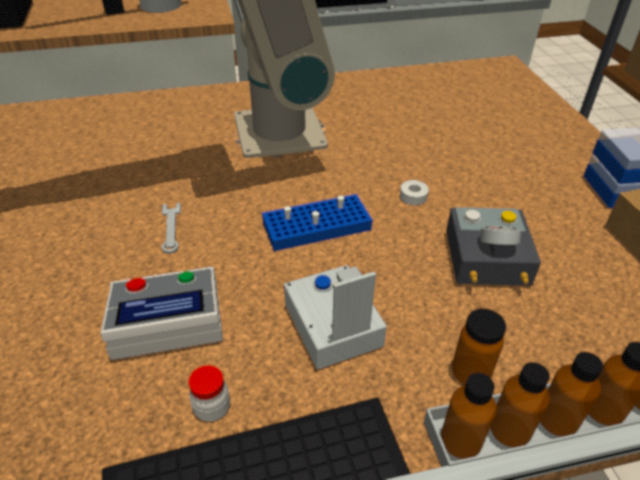

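Top view: blue (332,213), yellow (131,254), white (165,263), green (448,255), red (492,255). Scene view: blue (322,283), yellow (509,216), green (186,277). Next I measure the caps in both views, by depth and by triangulation.

```bash
cat > m.py <<'E'
from h import *
def cap(z,px,col):
    hsv=cv2.cvtColor(z['im'],cv2.COLOR_BGR2HSV); lo,hi={'b':((100,120,50),(125,255,255)),'y':((20,120,80),(35,255,255)),'g':((50,80,40),(85,255,255)),'r':((0,150,80),(8,255,255))}[col]
    m=cv2.inRange(hsv,lo,hi); n,l,s,c=cv2.connectedComponentsWithStats(m)
    k=min((i for i in range(1,n) if s[i,4]>25),key=lambda i:np.hypot(*(c[i]-px)))
    w=z['w'][l==k]; w=w[np.isfinite(w).all(1)]
    return c[k],s[k],w
def ray(n,px):
    c=optics.get_calibration(n); f=240/np.tan(np.radians(c['vfov'])/2); r=R.from_rotvec(np.ravel(c['rvec'])).as_matrix()
    d=r.T@np.array([(px[0]-c['cx'])/f,(px[1]-c['cy'])/f,1]); return -r.T@np.ravel(c['tvec']),d/np.linalg.norm(d)
E
python3 - <<'E'
from m import *
np.set_printoptions(precision=4,suppress=True)
T=np.load('top.npz');S=np.load('scene.npz')
P={'b':((332,213),(322,283)),'y':((131,254),(509,216)),'g':((448,255),(186,277)),'r':((492,255),(136,284))}
for k,(a,b) in P.items():
    ct,st,wt=cap(T,a,k);cs,ss,ws=cap(S,b,k)
    o1,d1=ray('top',ct);o2,d2=ray('scene',cs)
    A=np.stack([d1,-d2],1);t=np.linalg.lstsq(A,o2-o1,rcond=None)[0];p1=o1+t[0]*d1;p2=o2+t[1]*d2
    print(k,ct,st[2:],cs,ss[2:],'\n top',np.median(wt,0),'scene',np.median(ws,0),'tri',(p1+p2)/2,'gap',np.linalg.norm(p1-p2))
for n,u,v in(('bluebox L',303,231),('blue R',361,222),('vac L',115,266),('vac R',184,283),('con FL',424,271),('con FR',513,271),('argon knob',325,176),('argplate',322,140),('gauge',155,222),('jar',436,137),('whitebtn',165,263),('table',400,300)):
    print(n,T['w'][v,u])
E
```

```text
b [331.4567 212.2126] [ 12  13 127] [322.3631 281.8981] [ 15  13 157] 
 top [ 0.5937 -0.0249  0.0687] scene [ 0.6014 -0.0277  0.0694] tri [ 0.5947 -0.0259  0.0623] gap 0.0004353909731630126
y [130.6988 253.6325] [ 15  14 166] [508.1959 216.1351] [ 16  13 148] 
 top [0.5101 0.3519 0.0764] scene [0.5172 0.3503 0.0767] tri [0.5112 0.3542 0.0708] gap 0.0003282325064479234
g [448.1366 254.795 ] [ 15  14 161] [185.698  276.6376] [ 16  12 149] 
 top [ 0.5142 -0.2493  0.0523] scene [ 0.525  -0.2502  0.0533] tri [ 0.5154 -0.2513  0.0452] gap 0.00014670927700172724
r [491.9369 255.0405] [ 17  17 222] [135.5498 283.8815] [ 20  14 211] 
 top [ 0.5146 -0.3322  0.0521] scene [ 0.5247 -0.3338  0.0536] tri [ 0.5153 -0.3354  0.0459] gap 0.00072004146954501
bluebox L [0.5588 0.029  0.0562]
blue R [ 0.5765 -0.0827  0.0587]
vac L [0.488  0.3848 0.0661]
vac R [0.4582 0.2601 0.0393]
con FL [ 0.4848 -0.2064  0.0339]
con FR [ 0.4861 -0.3798  0.0306]
argon knob [ 0.6636 -0.0129  0.0726]
argplate [ 0.6971 -0.0085  0.1736]
gauge [0.5669 0.3004 0.0996]
jar [ 0.7429 -0.2284  0.0714]
whitebtn [0.4932 0.2856 0.0774]
table [ 0.4291 -0.1637  0.002 ]
```

```bash
python3 - <<'E'
from m import *
s=monitor.read_state();c=optics.get_calibration('wrist');r=R.from_rotvec(np.ravel(c['rvec'])).as_matrix();t=R.from_quat(s['eef_rot']).as_matrix()
print(c['vfov'],'cam in tool',t.T@(-r.T@np.ravel(c['tvec'])-s['tcp_pos']),'\ncam axes in tool',t.T@r.T)
for n in('top','scene'):
    k=optics.get_calibration(n);q=R.from_rotvec(np.ravel(k['rvec'])).as_matrix();print(n,-q.T@np.ravel(k['tvec']))
    z=np.load(n+'.npz')['w'][...,2];print(n,[np.median(z[a:a+40,b:b+40]) for a,b in((380,540),(300,540),(280,30),(270,380),(150,60))])
E
```

```text
68.06918758553745 cam in tool [ 0.07423113 -0.00123854 -0.14146744] 
cam axes in tool [[ 6.71248943e-04 -9.55521169e-01 -2.94921759e-01]
 [ 9.99998077e-01  9.80082067e-05  1.95848125e-03]
 [-1.84246554e-03 -2.94922507e-01  9.55519398e-01]]
top [ 0.40961754 -0.02246121  0.91870562]
top [np.float64(-0.0008887522798204664), np.float64(-0.0009611940627939941), np.float64(-0.0008572849571943466), np.float64(-0.0009441463483921442), np.float64(-0.001015270089043631)]
scene [ 1.2297251  -0.17754175  0.7493408 ]
scene [np.float64(0.08993941138383327), np.float64(5.334638055556694e-06), np.float64(0.0003012166507081426), np.float64(5.465025146370343e-05), np.float64(-0.00035469506084615833)]
```

drive_tool:
  plan: [0.25,-0.1,0,-0.09,0.5,-0.2,0,-0.19,0.7,-0.4,0,-0.28,0.9,-0.6,0,-0.38,1.0,-0.8,0,-0.47]
  fingers: 0

```text
clock: 0.6
tcp_pos: [0.3007, -0.4168, 0.2308]
eef_rot: [0.882, 0.472, 0.0, -0.0]
ft_force: [0.1, 0.1, 1.0]
opening: 0.0125
finger_force: 0.0
```

drive_tool:
  plan: [0.2,0.06,0,-0.09,0.4,0.12,0,-0.19,0.6,0.18,0,-0.28,0.8,0.24,0,-0.375,1.0,0.29,0,-0.375]

```text
clock: 1.1
tcp_pos: [0.4604, -0.2836, 0.2309]
eef_rot: [0.708, 0.706, -0.0, -0.0]
ft_force: [0.4, -0.9, 0.3]
opening: -0.0002
finger_force: 0.0
```

```bash
cat > w.py <<'E'
from m import *
import sys
np.set_printoptions(precision=4,suppress=True)
name=sys.argv[1]; s=monitor.read_state(); c,im,d=grab('wrist'); w=world(c,d)
np.savez(name,im=im,d=d,w=w,**{'cal_'+k:v for k,v in c.items()}); cv2.imwrite(f'pics/{name}.png',im)
print(s['tcp_pos'],R.from_quat(s['eef_rot']).as_matrix()[:,0],s['opening'],s['dq'].max())
r=R.from_rotvec(np.ravel(c['rvec'])).as_matrix(); f=240/np.tan(np.radians(c['vfov'])/2)
for a in sys.argv[2:]:
    k=a[0]; g={'b':(.595,-.026,.07),'y':(.511,.353,.078),'g':(.516,-.25,.053),'r':(.516,-.333,.053)}[k]
    p=r@np.array(g)+np.ravel(c['tvec']); px=p[:2]/p[2]*f+[c['cx'],c['cy']]
    ct,st,wt=cap(dict(im=im,w=w),px,k); o=-r.T@np.ravel(c['tvec']); dd=r.T@np.array([(ct[0]-c['cx'])/f,(ct[1]-c['cy'])/f,1])
    print(k,'exp',px,'got',ct,st,'depth',np.median(wt,0),'mean',wt.mean(0),'ray at z',o+dd*(g[2]-o[2])/dd[2])
E
python3 w.py w1 g r b
```

```text
[ 0.4604 -0.2836  0.2309] [0.0031 1.     0.0003] -0.00023031399534895 0.8433519384721357
g exp [379.8778 175.5428] got [378.2051 173.941 ] [363 159  31  31 746] depth [ 0.5147 -0.2488  0.0521] mean [ 0.5144 -0.2487  0.0528] ray at z [ 0.5144 -0.2486  0.053 ]
r exp [375.528  262.2168] got [374.3404 260.8925] [357 244  35  34 902] depth [ 0.515  -0.332   0.0522] mean [ 0.5147 -0.3317  0.0531] ray at z [ 0.5148 -0.3316  0.053 ]
b exp [ 520.8486 -161.9887] got [461.0236 218.8709] [ 422  153   82  137 6961] depth [ 0.5883 -0.2875  0.0629] mean [ 0.5885 -0.2885  0.0639] ray at z [ 0.5861 -0.2857  0.07  ]
```

View pics/w1.png

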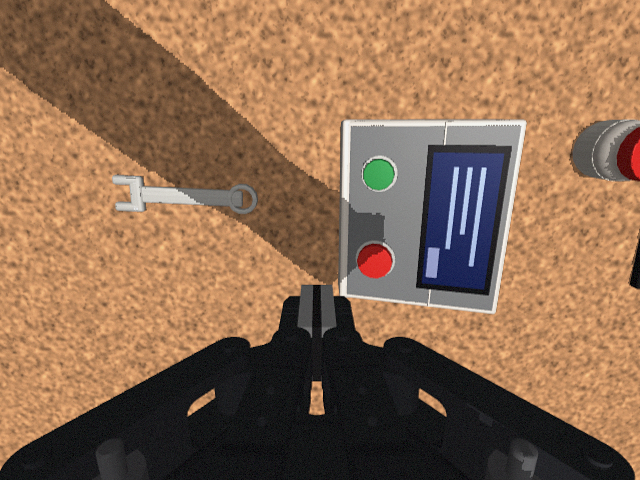

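Wrist view: green cap (378,174), red (374,261), fingertips (316,290). The depth here agrees with the top camera to 1 mm, so I trust those two. On to blue.

drive_tool:
  plan: [0.2,0.15,0,0,0.4,0.3,0,0,0.6,0.45,0,0,0.8,0.6,0,0,1.0,0.6,0,0]

```text
clock: 1.65
tcp_pos: [0.5835, -0.0843, 0.2307]
eef_rot: [0.709, 0.705, 0.001, 0.001]
ft_force: [0.5, 0.1, 0.5]
opening: 0.0002
finger_force: 0.0
```

drive_tool:
  plan: [0.1,0,0.1,0,0.2,0,0.2,0,0.2,0,0.3,0,0.2,0,0.3,0,0.2,0,0.3,0]

```text
clock: 2.15
tcp_pos: [0.5802, -0.0459, 0.171]
eef_rot: [0.709, 0.705, -0.0, -0.001]
ft_force: [-0.1, 0.2, -0.2]
opening: 0.0002
finger_force: 0.0
```

```bash
python3 w.py w2 b
```

```text
[ 0.5802 -0.0459  0.171 ] [0.0059 1.     0.0002] 0.0001727784497416182 0.03341306921338213
b exp [339.2683 210.0743] got [337.284  206.5825] [ 318  187   39   40 1176] depth [ 0.5935 -0.0239  0.0685] mean [ 0.5936 -0.0238  0.0691] ray at z [ 0.5936 -0.0235  0.07  ]
```

View pics/w2.png

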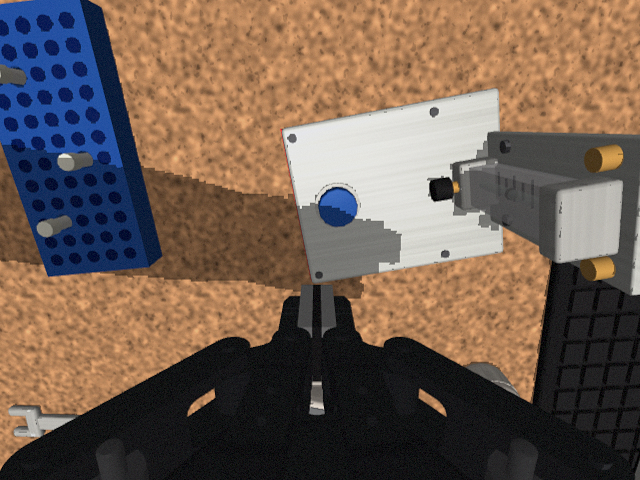

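Blue cap at (337,207), measured at (0.594,-0.024,0.069), which matches the 70 mm given. I'll hover over it.

drive_tool:
  plan: [0.06,0.04,0.1,0,0.11,0.067,0.2,0,0.11,0.067,0.35,0,0.11,0.067,0.44,0,0.11,0.067,0.44,0]

```text
clock: 2.7
tcp_pos: [0.5928, -0.0243, 0.0817]
eef_rot: [0.709, 0.705, -0.001, -0.001]
ft_force: [0.2, -0.3, -0.1]
opening: -0.0001
finger_force: 0.0
```

drive_tool:
  plan: [0,0,0.01,0,0,0,0.02,0,0,0,0.03,0,0,0,0.035,0,0,0,0.035,0]

```text
clock: 3.2
tcp_pos: [0.5945, -0.0239, 0.0767]
eef_rot: [0.709, 0.705, 0.0, 0.0]
ft_force: [0.1, 1.0, 0.5]
opening: 0.0002
finger_force: 0.0
```

drive_tool:
  plan: [0,0,0.01,0,0,0,0.02,0,0,0,0.03,0,0,0,0.04,0,0,0,0.04,0]

```text
clock: 3.7
tcp_pos: [0.5942, -0.0238, 0.0682]
eef_rot: [0.709, 0.705, -0.0, -0.0]
ft_force: [-0.8, -0.9, 0.2]
opening: -0.0003
finger_force: 0.7
```

drive_tool:
  plan: [0,0,0.005,0,0,0,0.01,0,0,0,0.015,0,0,0,0.015,0,0,0,0.015,0]

```text
clock: 4.2
tcp_pos: [0.5943, -0.0238, 0.0654]
eef_rot: [0.709, 0.705, -0.0, -0.0]
ft_force: [-1.1, 1.0, 2.9]
opening: 0.0
finger_force: 1.4
```

drive_tool:
  plan: [0,0,0.005,0,0,0,0.01,0,0,0,0.012,0,0,0,0.012,0,0,0,0.012,0]

```text
clock: 4.7
tcp_pos: [0.5943, -0.0239, 0.0632]
eef_rot: [0.709, 0.705, 0.0, -0.0]
ft_force: [-2.8, 0.3, 4.8]
opening: -0.0002
finger_force: 2.6
```

drive_tool:
  plan: [0,0,0.002,0,0,0,0.004,0,0,0,0.004,0,0,0,0.004,0,0,0,0.004,0]

```text
clock: 5.2
tcp_pos: [0.5943, -0.0238, 0.0627]
eef_rot: [0.709, 0.705, 0.0, 0.0]
ft_force: [-2.4, 0.4, 7.1]
opening: -0.0
finger_force: 3.5
```

drive_tool:
  plan: [0,0,-0.02,0,0,0,-0.1,0,0,0,-0.3,0,0,0,-0.5,0,0,0,-0.5,0]

```text
clock: 5.7
tcp_pos: [0.5992, -0.0246, 0.1684]
eef_rot: [0.709, 0.705, 0.004, 0.005]
ft_force: [0.9, 0.1, 1.4]
opening: -0.0002
finger_force: 0.0
```

```bash
python3 w.py w3 b
```

```text
[ 0.5992 -0.0246  0.1684] [ 0.0057  1.     -0.0019] -0.00021301314196389484 0.03750407939714264
b exp [310.4318 240.1065] got [309.117  234.6925] [ 291  217   37   36 1060] depth [ 0.594  -0.024   0.0635] mean [ 0.5941 -0.0239  0.0639] ray at z [ 0.5941 -0.022   0.07  ]
```

Blue is latched: the cap is 5.0 mm lower. On to yellow.

drive_tool:
  plan: [0.2,-0.08,-0.05,0,0.4,-0.16,-0.1,0,0.6,-0.25,-0.1,0,0.8,-0.33,-0.1,0,1.0,-0.42,-0.1,0]

```text
clock: 6.25
tcp_pos: [0.51, 0.1777, 0.1805]
eef_rot: [0.709, 0.705, -0.001, -0.0]
ft_force: [-0.4, -0.2, -0.4]
opening: -0.0002
finger_force: 0.0
```

drive_tool:
  plan: [0.2,0,0,0,0.4,0,0,0,0.6,0,0,0,0.75,0,0.1,0,0.75,0,0.1,0]

```text
clock: 6.75
tcp_pos: [0.5098, 0.3288, 0.1577]
eef_rot: [0.708, 0.707, -0.002, -0.001]
ft_force: [-1.0, -0.8, -0.8]
opening: 0.0001
finger_force: 0.0
```

```bash
python3 w.py w4 y
```

```text
[0.5098 0.3288 0.1577] [ 0.0015  1.     -0.0016] 0.00010671270764089799 0.05199980436269129
y exp [320.7058 211.0031] got [321.0204 207.374 ] [ 300  186   43   43 1425] depth [0.5112 0.355  0.0764] mean [0.5112 0.355  0.0766] ray at z [0.5112 0.3554 0.078 ]
```

View pics/w4.png

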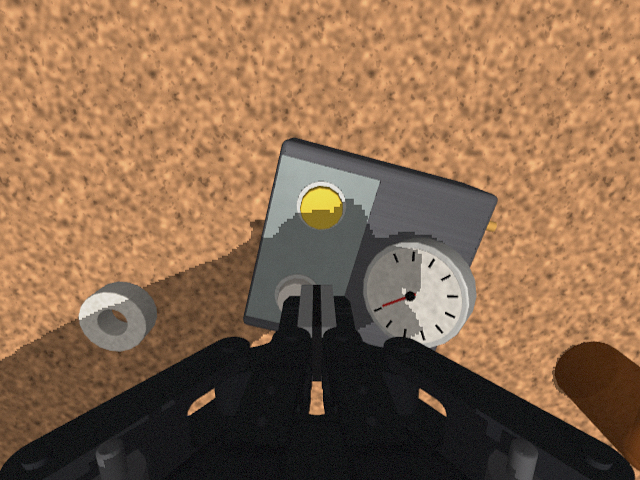

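Yellow cap at (321,207), measured at (0.511,0.355,0.0765), which is consistent. White is at (297,290), clear of the press.

drive_tool:
  plan: [0.08,0.006,0.05,0,0.128,0.006,0.12,0,0.128,0.006,0.24,0,0.128,0.006,0.34,0,0.128,0.006,0.34,0]

```text
clock: 7.3
tcp_pos: [0.5108, 0.3503, 0.0899]
eef_rot: [0.709, 0.705, -0.004, -0.001]
ft_force: [-0.4, -0.4, -1.1]
opening: -0.0
finger_force: 0.0
```

drive_tool:
  plan: [0,0,0.01,0,0,0,0.02,0,0,0,0.03,0,0,0,0.03,0,0,0,0.03,0]

```text
clock: 7.8
tcp_pos: [0.514, 0.3524, 0.0887]
eef_rot: [0.709, 0.705, 0.001, 0.0]
ft_force: [0.4, 0.8, -0.4]
opening: -0.0001
finger_force: 0.0
```

drive_tool:
  plan: [0.01,-0.014,0.01,0,0.01,-0.014,0.02,0,0.01,-0.014,0.03,0,0.01,-0.014,0.04,0,0.01,-0.014,0.04,0]

```text
clock: 8.3
tcp_pos: [0.5105, 0.354, 0.0796]
eef_rot: [0.709, 0.705, -0.0, -0.0]
ft_force: [0.5, 0.0, 0.6]
opening: 0.0001
finger_force: 0.0
```

drive_tool:
  plan: [0,0,0.01,0,0,0,0.02,0,0,0,0.03,0,0,0,0.03,0,0,0,0.03,0]

```text
clock: 8.8
tcp_pos: [0.5111, 0.3543, 0.0743]
eef_rot: [0.709, 0.705, 0.0, 0.0]
ft_force: [0.4, -0.4, 1.8]
opening: 0.0003
finger_force: 1.0
```

drive_tool:
  plan: [0,0,0.005,0,0,0,0.01,0,0,0,0.01,0,0,0,0.01,0,0,0,0.01,0]

```text
clock: 9.3
tcp_pos: [0.5111, 0.3543, 0.0723]
eef_rot: [0.709, 0.705, 0.0, 0.0]
ft_force: [-0.1, 0.6, 2.2]
opening: -0.0002
finger_force: 1.5
```

drive_tool:
  plan: [0,0,0.005,0,0,0,0.009,0,0,0,0.009,0,0,0,0.009,0,0,0,0.009,0]

```text
clock: 9.8
tcp_pos: [0.511, 0.3543, 0.0709]
eef_rot: [0.709, 0.705, 0.0, 0.0]
ft_force: [-1.0, -0.9, 6.1]
opening: 0.0003
finger_force: 3.1
```

drive_tool:
  plan: [0,0,0.002,0,0,0,0.002,0,0,0,0.002,0,0,0,0.002,0,0,0,0.002,0]

```text
clock: 10.3
tcp_pos: [0.5111, 0.3543, 0.0707]
eef_rot: [0.709, 0.705, 0.0, 0.0]
ft_force: [-0.6, -1.3, 7.5]
opening: 0.0
finger_force: 3.6
```

drive_tool:
  plan: [0,0,-0.02,0,0,0,-0.1,0,0,0,-0.3,0,0,0,-0.45,0,0,0,-0.45,0]

```text
clock: 10.8
tcp_pos: [0.5136, 0.3559, 0.1646]
eef_rot: [0.709, 0.705, 0.004, 0.001]
ft_force: [0.5, 0.8, -0.1]
opening: 0.0002
finger_force: 0.0
```

```bash
python3 w.py w5 y
```

```text
[0.5136 0.3559 0.1646] [0.0055 1.     0.0042] 0.0002373012866511618 0.034122913078565555
y exp [313.3    248.2687] got [313.5969 242.4726] [ 294  224   40   38 1166] depth [0.5114 0.355  0.0715] mean [0.5112 0.3552 0.0722] ray at z [0.5112 0.3571 0.078 ]
```

Yellow is latched, also 5.0 mm lower. On to green.

drive_tool:
  plan: [-0.2,0,-0.05,0,-0.4,0,-0.1,0,-0.6,0,-0.1,0,-0.8,0,-0.1,0,-1.0,0,-0.1,0]

```text
clock: 11.35
tcp_pos: [0.5079, 0.1525, 0.1778]
eef_rot: [0.709, 0.705, -0.002, -0.001]
ft_force: [-0.0, -0.5, -0.1]
opening: -0.0002
finger_force: 0.0
```

drive_tool:
  plan: [-0.2,0,0,0,-0.4,0,0,0,-0.6,0,0,0,-0.8,0,0,0,-1.0,0,0,0]

```text
clock: 11.85
tcp_pos: [0.5067, -0.047, 0.1778]
eef_rot: [0.709, 0.705, -0.001, -0.002]
ft_force: [0.9, 0.4, -0.1]
opening: -0.0001
finger_force: 0.0
```

drive_tool:
  plan: [-0.2,0,0,0,-0.4,0,0,0,-0.6,0,0.1,0,-0.8,0,0.2,0,-0.95,0,0.25,0]

```text
clock: 12.35
tcp_pos: [0.5049, -0.2367, 0.126]
eef_rot: [0.71, 0.705, -0.001, -0.003]
ft_force: [0.9, 0.4, 0.2]
opening: 0.0001
finger_force: 0.0
```

drive_tool:
  plan: [0,0,0,0,0,0,0,0,0,0,0,0,0,0,0,0,0,0,0,0]

```text
clock: 12.85
tcp_pos: [0.5078, -0.2348, 0.1303]
eef_rot: [0.709, 0.706, 0.0, 0.0]
ft_force: [0.3, 0.1, 0.8]
opening: 0.0002
finger_force: 0.0
```

```bash
python3 w.py w6 g r; python3 - <<'E'
from m import *
z=np.load('w6.npz'); w=z['w']; 
m=(abs(w[...,0]-.515)<.03)&(w[...,1]>-.31)&(w[...,1]<-.27)&(w[...,2]>.02)&(w[...,2]<.07)
p=w[m];print(len(p),np.linalg.lstsq(np.c_[p[:,:2],np.ones(len(p))],p[:,2],rcond=None)[0])
E
```

```text
[ 0.5078 -0.2348  0.1303] [ 0.0041  1.     -0.0002] 0.00017957007534831105 0.0017244761985020062
g exp [330.554 269.793] got [329.7928 265.4635] [ 309  245   42   42 1327] depth [ 0.5156 -0.2472  0.052 ] mean [ 0.5154 -0.2469  0.0532] ray at z [ 0.5155 -0.2469  0.053 ]
r exp [329.6043 374.6822] got [317.5224 384.4328] [312 381  11  10  67] depth [ 0.5075 -0.3436  0.0507] mean [ 0.5071 -0.3306  0.0663] ray at z [ 0.5071 -0.3416  0.053 ]
1061 [ 0.27781021 -0.0002863  -0.10197604]
```

View pics/w6.png

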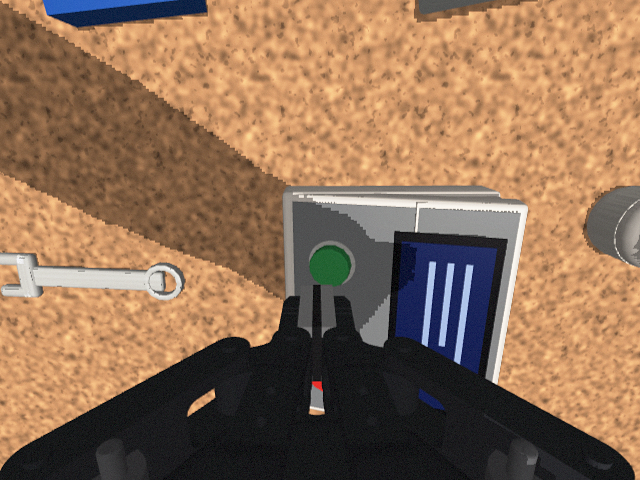

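Green cap at (330,265), measured at (0.5155,-0.247,0.053). The face rises 15.5° towards +x, with no sideways slope. The finger's uphill edge touches first, so I aim about 6 mm downhill and press along the cap axis.

drive_tool:
  plan: [-0.03,0.005,0.05,0,-0.062,0.005,0.12,0,-0.062,0.005,0.22,0,-0.062,0.005,0.3,0,-0.062,0.005,0.3,0]

```text
clock: 13.4
tcp_pos: [0.5057, -0.247, 0.0662]
eef_rot: [0.709, 0.705, -0.001, -0.003]
ft_force: [-0.8, 0.3, -0.2]
opening: 0.0002
finger_force: 0.0
```

drive_tool:
  plan: [0,0,0,0,0,0,0,0,0,0,0,0,0,0,0,0,0,0,0,0]

```text
clock: 13.9
tcp_pos: [0.5088, -0.2484, 0.0705]
eef_rot: [0.709, 0.705, 0.0, 0.001]
ft_force: [-0.4, 1.1, 0.1]
opening: 0.0001
finger_force: 0.0
```

drive_tool:
  plan: [0,0,0.02,0,0,0,0.04,0,0,0,0.06,0,0,0,0.075,0,0,0,0.075,0]

```text
clock: 14.4
tcp_pos: [0.5078, -0.2478, 0.0541]
eef_rot: [0.709, 0.705, -0.0, -0.001]
ft_force: [0.0, 0.8, 0.3]
opening: -0.0004
finger_force: 0.0
```

drive_tool:
  plan: [0,0.002,0.01,0,0,0.004,0.015,0,0,0.005,0.02,0,0,0.005,0.02,0,0,0.005,0.02,0]

```text
clock: 14.9
tcp_pos: [0.5094, -0.2483, 0.051]
eef_rot: [0.709, 0.705, -0.0, 0.0]
ft_force: [-0.8, -0.0, 1.5]
opening: -0.0
finger_force: 0.8
```

drive_tool:
  plan: [0,0.002,0.005,0,0,0.004,0.01,0,0,0.004,0.015,0,0,0.004,0.015,0,0,0.004,0.015,0]

```text
clock: 15.4
tcp_pos: [0.5103, -0.2482, 0.0479]
eef_rot: [0.709, 0.705, 0.0, 0.0]
ft_force: [-0.9, -0.2, 2.2]
opening: 0.0002
finger_force: 1.3
```

drive_tool:
  plan: [0,0.001,0.005,0,0,0.002,0.01,0,0,0.002,0.01,0,0,0.002,0.01,0,0,0.002,0.01,0]

```text
clock: 15.9
tcp_pos: [0.5107, -0.2483, 0.0464]
eef_rot: [0.709, 0.705, 0.0, 0.0]
ft_force: [-2.2, 0.8, 6.3]
opening: -0.0003
finger_force: 3.1
```

drive_tool:
  plan: [0,0,0.002,0,0,0,0.003,0,0,0,0.003,0,0,0,0.003,0,0,0,0.003,0]

```text
clock: 16.4
tcp_pos: [0.5108, -0.2483, 0.046]
eef_rot: [0.709, 0.705, 0.0, 0.0]
ft_force: [-3.1, 0.9, 7.9]
opening: 0.0003
finger_force: 3.8
```

drive_tool:
  plan: [0,-0.005,-0.02,0,0,-0.02,-0.1,0,0,-0.02,-0.3,0,0,-0.02,-0.5,0,0,-0.02,-0.5,0]

```text
clock: 16.9
tcp_pos: [0.511, -0.2508, 0.1514]
eef_rot: [0.709, 0.705, 0.002, 0.006]
ft_force: [0.5, 0.6, -0.3]
opening: -0.0004
finger_force: 0.0
```

```bash
python3 w.py w7 g; python3 - <<'E'
from m import *
np.set_printoptions(precision=4,suppress=True)
c,im,d=grab('top');w=world(c,d);cv2.imwrite('pics/top2.png',im);T=np.load('top.npz')
for k,a in dict(b=(331,212),y=(131,254),g=(448,255),r=(492,255)).items():
    try:print(k,[np.median(cap(z,a,k)[2],0) for z in(T,dict(im=im,w=w))])
    except Exception as e:print(k,e)
print('white',T['w'][263,165],w[263,165])
E
```

```text
[ 0.511  -0.2508  0.1514] [ 0.0056  1.     -0.0062] -0.00038732269969120586 0.04000029374140362
g exp [323.6371 236.5745] got [322.8724 233.2578] [ 304  214   39   40 1191] depth [ 0.5156 -0.2477  0.052 ] mean [ 0.5154 -0.2478  0.0524] ray at z [ 0.5155 -0.2475  0.053 ]
b [array([ 0.5937, -0.0249,  0.0687]), array([ 0.5931, -0.0249,  0.0631])]
y [array([0.5101, 0.3519, 0.0764]), array([0.5105, 0.3523, 0.0714])]
g [array([ 0.5142, -0.2493,  0.0523]), array([ 0.5143, -0.2493,  0.0521])]
r [array([ 0.5146, -0.3322,  0.0521]), array([ 0.746 , -0.2306,  0.0685])]
white [0.4932 0.2856 0.0774] [0.4934 0.2865 0.0749]
```

View pics/top2.png

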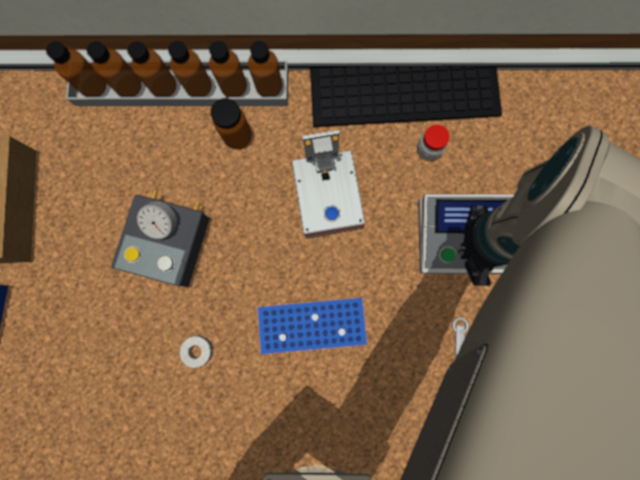

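The top view shows all the boxes and loose objects where they were. Blue (332,213) and yellow (131,254) are 5 mm down, green (448,255) is back out, and the arm is clear of everything.

```bash
python3 -c "
from workcell import ctrl;print(ctrl.hand_in())"
```

```text
the job is handed in; nothing more can be done
None
```

I pressed blue, yellow and green in that order and handed the job in. Blue and yellow measure 5 mm down and latched. Green was pressed to the end of its travel and sprang back. No box or other object in view had moved, and white and red were not pressed.

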